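# Reset the drag adjuster of a rotating spoon caddy

### The arm

A 6-joint arm with a two-finger parallel gripper is mounted at the origin on the work surface. World frame = base frame: x ahead of the robot, y to its left, z up, the work surface at z = 0. Lengths are in m, angles in rad, forces in N, time in s.
With the tool pointing down it reaches from about 0.325 to 0.925 m from the base axis. Payload 3.1 kg.
Tool frame: the origin (TCP) lies at the very end of the fingers, on their centre line; the grasp point (between the pads) lies 19 mm behind it; z points along the fingers, y is the direction in which the jaws open and shut (so a half turn about z gives the same grasp; the last joint's range is limited). The gripper opens to 85 mm and grips with 20 to 120 N. Pads are 22 mm wide; open, the fingers measure 114 mm over their backs; the gripper's body (76 mm by 85 mm) begins 54 mm behind the grasp point. The pads swing forward as they close: fully open they stand 13 mm farther back than shut.
Start: joints at [-1.241, 0.217, 1.613, -0, 1.311, -0.112], TCP at [0.267, -0.565, 0.231] pointing down, gripper open.
Joint ranges: [-2.75, 2.75], [-0.78, 2.1], [0.31, 2.55], [-1.13, 4.27], [0.13, 2.63], [-2.58, 2.58]. Speed limits (rad/s): [2.79, 2.79, 3.14, 3.14, 3.14, 3.14].

### API

Orientations are given as [roll, pitch, yaw] about the fixed x, y, z axes, in that order (R = Rz(yaw) Ry(pitch) Rx(roll)).
In Python, from plant import manip gives the robot as it stands.
- The arm moves only by the tool apply_moves, never from a script. Its argument "commands" is a list of rows, each an object of numbers: "dx", "dy", "dz": the shift along the tool's x, y, z in m; "twist": the turn about the tool's z in rad. In form: [{"dx": .., "dy": .., "dz": .., "twist": ..}, ...]. A call has 1 to 10 rows; each row is the pose to reach, as a shift and turn from the pose commanded when the call began, along the tool's axes at that moment; what a row does not reach only later rows make up. A row lasts 1/12 s, in which the tool goes at most 41.7 mm and 7.16 degrees, less where a joint would pass 70% of its speed; a pose out of reach is approached as far as the arm can. A call with a gripper value outside its range is refused whole. "claw" is the gripper's target within -1 to 1 (shut at 1, half-way at 0, fully open at -1), set as the call begins (left out, the last holds). The fingers move at their own pace and stop on an object; the grip force is fixed at half the most. Time passes only in rows, so rows that repeat a pose let the fingers close. It gives the time, the measured TCP pose, the force and the opening at its end, in the units of the state.
- manip.read_state(): the state, without advancing time (a new reading comes with each control period).
- manip.get_image(name): name is "side" or "top"; returns the picture (480x640x3 uint8, red, green, blue); there is no depth.
- manip.camera_params(name): a dict with "fovy" (degrees; the focal length in pixels is half the picture's height over the tangent of half this angle, whatever the lens; pixels are square), "cx", "cy" (the principal point, pixels), "k1" (the pictures are not rectified: a ray, as slopes to the right and down, at radius r is drawn at 1 + k1 r^2 times it, then the intrinsics apply), "R" (3x3) and "t" (3): a world point X has camera coordinates R X + t. Camera axes: x right, y down, z forward; pixel columns grow to the right and rows downward; lengths in m; the calibration is good to about 2 mm. A picture is of the moment at which its call begins. camera_params takes no time and is no camera call.
- manip.finish_job(): hands the job in, once; it reports no verdict.
Trained networks look in the newest picture that a camera, given by its name, has taken for a name from the list of things; names that differ only in an ending like _2 or _b are one class to them, and where a whole thing is asked for, a point or a joint stands for the part that bears it (a point fixed in the world has none). Each returns a list of dicts, best first, with "p" (0 to 1); they miss things now and then, are a little off and sometimes report something else, mostly with a low value. They report only what shows in the picture. A call takes as long as a camera call.
- manip.find_in(camera, name): "box" ([left, top, right, bottom] in pixels, round what is visible of it).
- manip.outline_of(camera, name): "pixels" (480x640 bool, what is visible of it) and "box" ([left, top, right, bottom] in pixels, round what is visible of it).
- manip.spot_point(camera, name): "xy" ([column, row] in pixels: a listed point, or the origin of a listed thing).
The state is a dict: "time_s": time; "joint_positions": joint angles; "dq": joint speeds; "joint_torque": joint torques, N m; "eef_pos": TCP position; "ee_rot": TCP orientation; "ft_force": force on the tool from outside, world axes, zero at the start; "ft_torque": the same for the moment, N m; "grip_width": finger opening in m.
Only numpy, scipy, OpenCV 4.12 (cv2) and the standard library are available. Lean on these libraries where they do the work, as an engineer would, in place of code of your own. Each camera call takes 0.05 s, during which the arm holds its last target.

### The job

Reset the drag of the rotating spoon caddy: loosen the lock ring by its lever until the clamp is fully slack, turn the adjuster knob clockwise until its pointer faces the upright index tab, then turn the lock ring back clockwise until it nips up snug again, feeling for it and never forcing it, with the pointer still on the tab. Do not shift the index tab, spin the caddy or disturb the mug, sugar jar or saucer.

Things in the scene. Friction and masses are not known exactly. Their poses are not given: they have to be found in the camera images.
- ring_post (a point): Upright round steel post with a freely turning sleeve, 12 mm thick, 32 mm tall (47 to 79 mm above the cabinet top) at the end of the lock ring's flat lever; point half-way up it, 70 mm out from the common vertical axis of ring and knob. x points outward along the lever, z up. Pinch it from above, fingers on the two sides across the lever, and lead it round the axis on a circle of 70 mm radius.
- lock_ring (a joint): Angle of the steel lock ring (78 mm disc with lever), rad; about 0 and tight at the start, growing as it loosens (counter-clockwise from above); stops at -1.5 and 0.9. At 0.6 to 0.75 it is fully slack in every case. It stays where it is left. Slack, it drags with a steady 0.8 N m (11 to 12 N at the post) while it turns; paused after a small step, less is read, but steadily so.
- clamp_pad: Hidden pad that the lock ring presses onto the adjuster; not seen or touched. Slack: no clamp force. Past the seat, the push that the post takes, turning or paused, rises above its slack value by about 1 N per 0.05 rad. Snug (clamp force 18 to 52 N) is a rise of 3.1 to 8.9 N: aim at 5.5 to 6. A rise over 12 N (clamp force 70 N) is forced.
- caddy: White plastic plinth, 130 x 330 x 12 mm, fixed; origin on the axis of knob and ring, at the cabinet top; its +y points to the turning base. The seat of the lock ring has moved after adjusting, since the adjuster screws down: the ring is slack down to angle 0.05 at least, and meets its seat somewhere between 0.03 and -0.85, to be felt.
- knob_grip (a point): Grip point of the adjuster's bar-shaped knob, on the common vertical axis of knob and ring, 100 mm above the cabinet top. The grey bar is 44 mm long, 14 mm wide, from 72 to 112 mm high; x runs along it towards the pointer, z up. Gripped from above across its width. Below it is a 48 mm disc with the pointer. It sinks 9 mm per rad turned clockwise.
- adjuster (a joint): Angle of the adjuster about the vertical axis, rad, counter-clockwise from above positive; about 0 at the start. Clamped it does not turn; slack it turns with about 0.3 N m and stays where it is left. The pointer has to go clockwise 0.4 to 1.5 rad to reach the tab.
- pointer_tip (a point): Just beyond the tip of the pointer nose on the disc under the knob, 49 mm out from the axis, 70 mm above the cabinet top; turns with the knob, its x axis pointing outward.
- tab_mark (a point): Inner face of the upright index tab, a grey plastic blade 10 mm wide standing on a collar at the housing's foot, 49 mm out from the axis, its top 77 mm above the cabinet top; the pointer is to face it. It can be pushed round the housing but must be left where it is.
- carousel_rim (a point): A point on the rim of the caddy's white turning base (144 mm across), which carries a cup with three upright teaspoons (top about 170 mm above the cabinet top), its centre 190 mm from the adjuster's axis. Leave it alone.
- mug: Pink ceramic mug, 80 mm across, 95 mm tall, handle at its +y; origin at the centre of its underside.
- sugar_jar: Glass sugar jar with wire clamp lid, 86 mm across, 110 mm tall; origin at the centre of its underside.
- saucer: Stainless steel saucer facing upward, 130 mm across, 16 mm tall; origin at the centre of its underside.

How it is judged:
On the way, in this order (a step that is already met when the one before it is completed fails the run):
1. the lock ring is loosened until the clamp is slack (contact force between clamp_pad and anything else below 1 N), for 0.2 s.
2. with the clamp slack, the pointer is turned to the index tab (horizontal distance between pointer_tip and tab_mark below 0.005 m and contact force between clamp_pad and anything else below 1 N), for 0.2 s.
3. the lock ring is snug again with the pointer on the tab (contact force between clamp_pad and anything else between 18 and 52 N and horizontal distance between pointer_tip and tab_mark below 0.005 m), for 0.2 s.
At the end, for the whole second after the job is handed in: The pointer tip is within 5 mm of the index tab's mark (about its half width), the lock ring is snug (clamp force 18 to 52 N) and at rest (all of step 3 and velocity of joint lock_ring between -0.05 and 0.05 rad/s); the robot touches nothing.
It fails at once if the lock ring is forced (clamp force above 70 N) (contact force between clamp_pad and anything else above 70 N).
It fails at once if the adjuster is forced round while it is clamped (contact force between clamp_pad and anything else above 10 N and (velocity of joint adjuster above 0.4 rad/s or velocity of joint adjuster below -0.4 rad/s)).
It fails at once if the index tab is shifted by more than 4 mm (distance of tab_mark from where it was at the start of the episode above 0.004 m).
It fails at once if the caddy's turning base is spun by more than 15 mm at its rim (distance of carousel_rim from where it was at the start of the episode above 0.015 m).
It fails at once if the mug, sugar jar or saucer is shifted by more than 25 mm or tipped (distance of any of mug, sugar_jar, saucer from where it was at the start of the episode above 0.025 m or angle between any of mug, sugar_jar, saucer's own z axis and vertical above 0.35 rad).
It also fails if it takes over 72 s, if anything falls off the work surface, if the arm or the gripper's body presses on something with over 40 N, if the wrist force passes 120 N, or if a joint passes its speed limit or range.

## Working session

There is one attempt and no reset: what is moved stays moved. The work goes in short steps, Python scripts to look and compute and a tool call to move; the robot and the scene stay as the last step left them, time stands still between calls to the robot, and variables do not carry over. Pictures are saved under pics/ and viewed, and the job is handed in when it is done.

Besides the shell and the picture viewer there is one more tool, called after ">>>" by a JSON object that holds its "fn" and its "kwargs", one argument or row to a line. apply_moves: Moves the arm, as the interface text tells. Its arguments: {"type":"object","properties":{"commands":{"type":"array"},"claw":{"type":"number"}},"required":["commands"]}

```bash
ls; mkdir -p pics; cat > h.py <<'E'
import numpy as np, cv2
from plant import manip
def K(c):
    p=manip.camera_params(c); f=240/np.tan(np.radians(p["fovy"])/2)
    return p,f
def ray(c,uv):
    p,f=K(c); d=np.array([(uv[0]-p["cx"])/f,(uv[1]-p["cy"])/f]); s=d.copy()
    for _ in range(30): s=d/(1+p["k1"]*(s@s))
    R=np.array(p["R"]);t=np.array(p["t"])
    return -R.T@t, R.T@np.array([s[0],s[1],1])
def atz(c,uv,z):
    o,d=ray(c,uv); return o+d*(z-o[2])/d[2]
def tri(uv1,uv2,c1="side",c2="top"):
    o,d=ray(c1,uv1);o2,d2=ray(c2,uv2)
    d=d/np.linalg.norm(d);d2=d2/np.linalg.norm(d2)
    A=np.stack([d,-d2],1);s=np.linalg.lstsq(A,o2-o,rcond=None)[0]
    a=o+d*s[0];b=o2+d2*s[1]
    return (a+b)/2,np.linalg.norm(a-b)
def proj(c,X):
    p,f=K(c);q=np.array(p["R"])@X+np.array(p["t"]);s=q[:2]/q[2];s=s*(1+p["k1"]*(s@s))
    return s*f+[p["cx"],p["cy"]]
def snap(c,n):
    im=manip.get_image(c); cv2.imwrite("pics/"+n+".png",im[:,:,::-1]); return im
E
python3 - <<'E'
from h import *
s=manip.read_state();print(s)
for c in("side","top"):
    snap(c,c+"0"); p=manip.camera_params(c); print(c,p)
names=["ring_post","knob_grip","pointer_tip","tab_mark","caddy","carousel_rim","mug","sugar_jar","saucer"]
for n in names:
    r=[manip.spot_point(c,n)[:2] for c in("side","top")]
    print(n,[[(np.round(q["xy"],1).tolist(),round(q["p"],2)) for q in a] for a in r])
    if r[0] and r[1]:print("   ",tri(r[0][0]["xy"],r[1][0]["xy"]))
E
```

```text
pics
{'time_s': 0.0, 'joint_positions': array([-1.24123625e+00,  2.17777916e-01,  1.61495787e+00,  4.36511508e-05,
        1.31127715e+00, -1.12177444e-01]), 'dq': array([ 0.00033822, -0.00118902,  0.00047714,  0.0009115 , -0.00114231,
       -0.00152278]), 'joint_torque': array([-6.05526038e-04, -3.96849418e+01, -3.03852260e+01, -1.46275288e-04,
        9.71260801e-03,  1.48546626e-06]), 'eef_pos': array([ 0.26697118, -0.56420303,  0.22994113]), 'ee_rot': array([-3.13919231e+00, -3.12828622e-04,  4.41725893e-01]), 'ft_force': array([-0.41879772, -0.11955152,  0.58747763]), 'ft_torque': array([ 0.03300669, -0.00041651,  0.01558942]), 'grip_width': 0.0852465050804084}
side {'fovy': 49.03474566083831, 'cx': 316.0635242772158, 'cy': 245.2280110486757, 'k1': -0.1576720381286555, 'R': array([[ 0.95166421, -0.30643277, -0.02083743],
       [-0.23124961, -0.67021906, -0.7052163 ],
       [ 0.20213574,  0.67594776, -0.70868595]]), 't': array([-0.62169048,  0.23059439,  0.81743022])}
top {'fovy': 57.766849134158434, 'cx': 319.9027139136845, 'cy': 240.28300294170685, 'k1': -0.02527613226871984
[... 666 characters left out ...]
float64(0.006336083267938383))
tab_mark [[], [([305.5, 254.7], 0.49)]]
caddy [[([272.5, 277.3], 0.64)], [([305.4, 285.9], 0.75)]]
    (array([ 0.588758  ,  0.057807  , -0.00487745]), np.float64(0.004514329475350709))
carousel_rim [[], []]
mug [[([348.6, 360.7], 0.6), ([406.9, 313.0], 0.48)], [([409.8, 240.7], 0.73)]]
    (array([ 0.65365144, -0.16125289,  0.00120428]), np.float64(0.005474724023063815))
sugar_jar [[([404.0, 311.5], 0.61)], [([370.4, 181.9], 0.75)]]
    (array([ 0.78105844, -0.10197662,  0.00607002]), np.float64(0.0019816898696450873))
saucer [[([363.6, 243.5], 0.94)], [([283.2, 197.5], 0.93)]]
    (array([0.77560875, 0.07861191, 0.00245112]), np.float64(0.001034927401201692))
```

```bash
python3 - <<'E'
import cv2
a=cv2.imread("pics/top0.png");cv2.imwrite("pics/top0c.png",cv2.resize(a[170:370,190:450],None,fx=3,fy=3,interpolation=cv2.INTER_CUBIC))
a=cv2.imread("pics/side0.png");cv2.imwrite("pics/side0c.png",cv2.resize(a[130:330,150:410],None,fx=3,fy=3,interpolation=cv2.INTER_CUBIC))
E
```

```text
(no output)
```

View pics/top0.png

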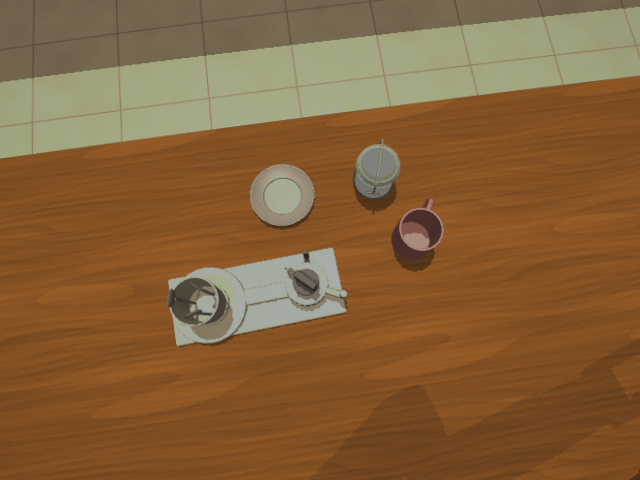

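View pics/side0.png

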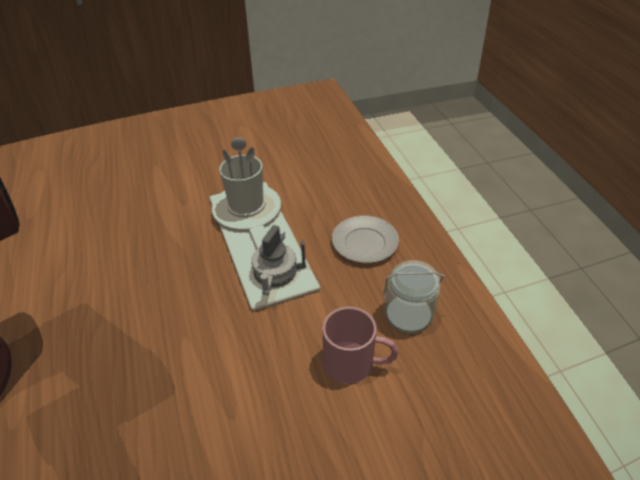

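View pics/top0c.png

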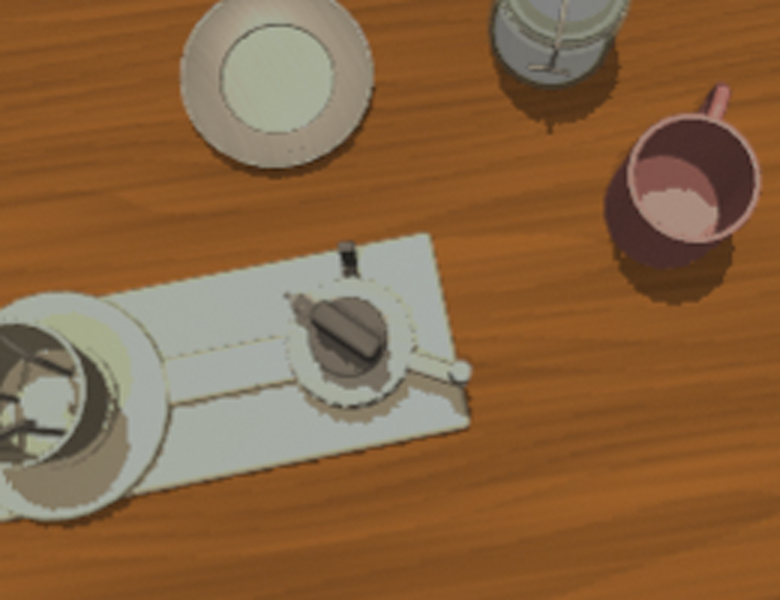

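View pics/side0c.png

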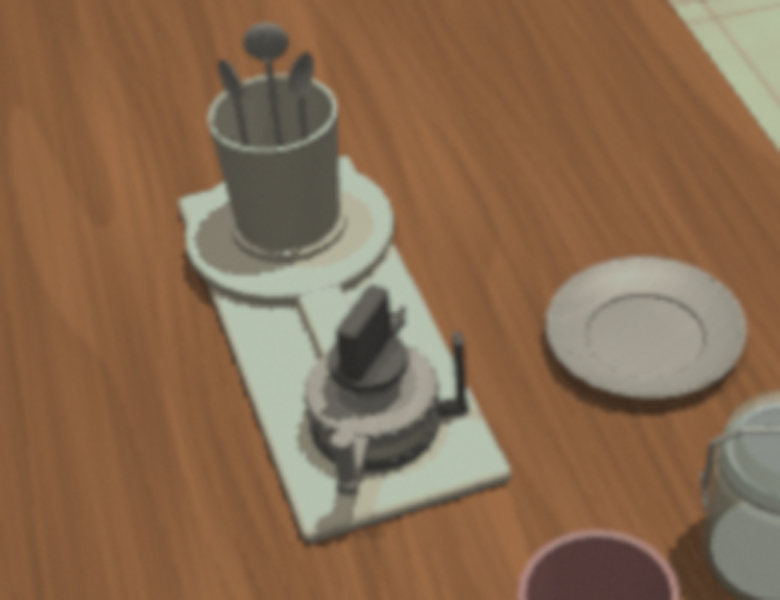

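```bash
python3 - <<'E'
from h import *
c=lambda x,y:(190+x/3-.33,170+y/3-.33)
s=lambda x,y:(150+x/3-.33,130+y/3-.33)
print("cams",ray("top",(320,240))[0],ray("side",(320,240))[0])
P={}
P["knobtop_top"]=atz("top",c(346,331),.112)
P["knobtop_side"]=atz("side",s(364,318),.112)
P["ringdisc_top"]=atz("top",c(350,342),.053)
P["post_top"]=atz("top",c(460,370),.079)
P["post_side"]=atz("side",s(350,437),.079)
P["tip_top"]=atz("top",c(288,296),.070)
P["tip_side"]=atz("side",s(403,311),.070)
P["tabtop_top"]=atz("top",c(347,247),.077)
P["tabtop_side"]=atz("side",s(458,335),.077)
P["tabfoot_top"]=atz("top",c(350,272),.045)
# plinth corners top z=.012
for n,q in dict(a=(428,234),b=(468,424)).items(): P["corner_"+n]=atz("top",c(*q),.012)
P["far"]=atz("top",(168.5,279),.012);P["far2"]=atz("top",(178,344),.012)
for k,v in P.items():print(k,v.round(4))
import itertools
ks=["corner_a","corner_b","far2","far"]
for i in range(4):print(np.linalg.norm(P[ks[i]]-P[ks[(i+1)%4]]))
print(tri(s(350,437),c(460,370)),tri(s(364,318),c(346,331)),tri(s(403,311),c(288,296)),tri(s(458,335),c(347,247)))
E
```

```text
cams [0.50070452 0.03867578 0.85212842] [ 0.47973358 -0.5884977   0.7289658 ]
knobtop_top [0.5888 0.0545 0.112 ]
knobtop_side [0.5906 0.0465 0.112 ]
ringdisc_top [0.5888 0.0542 0.053 ]
post_top [ 0.5605 -0.0085  0.079 ]
post_side [ 0.5657 -0.0087  0.079 ]
tip_top [0.6197 0.0873 0.07  ]
tip_side [0.6221 0.0879 0.07  ]
tabtop_top [0.6432 0.0479 0.077 ]
tabtop_side [0.6458 0.0505 0.077 ]
tabfoot_top [0.6331 0.0485 0.045 ]
corner_a [ 0.6564 -0.005   0.012 ]
corner_b [ 0.5311 -0.0125  0.012 ]
far [0.6392 0.3194 0.012 ]
far2 [0.5136 0.3102 0.012 ]
0.12555334556266887
0.3231919481200329
0.12599995140251466
0.3248856727658496
(array([ 0.56306648, -0.00861985,  0.07892259]), np.float64(0.005175497654344098)) (array([0.5908683 , 0.05455745, 0.10414617]), np.float64(0.0023065228489562864)) (array([0.62073394, 0.08717555, 0.07063384]), np.float64(0.0023312206597202838)) (array([0.64392956, 0.04780712, 0.07958178]), np.float64(0.002309593666059275))
```

```bash
cat >> h.py <<'E'
def delta(x,y,z,yaw):
    s=manip.read_state();p=s["eef_pos"];w=s["ee_rot"][2]
    d=np.array([x,y,z])-p
    dy=(yaw-w+np.pi/2)%np.pi-np.pi/2
    print("t",round(s["time_s"],2),"pos",p.round(4),"rot",s["ee_rot"].round(4),"F",s["ft_force"].round(2),"M",s["ft_torque"].round(2),"w",round(s["grip_width"],4))
    print("dx %.4f dy %.4f dz %.4f twist %.4f"%(d[0]*np.cos(w)+d[1]*np.sin(w), d[0]*np.sin(w)-d[1]*np.cos(w), -d[2], -dy))
AX=np.array([0.590,0.0545])
LEV=np.radians(-113.6)
def post(th,r=0.07): a=LEV+th; return AX[0]+r*np.cos(a),AX[1]+r*np.sin(a),a
E
python3 - <<'E'
from h import *
x,y,a=post(0);print(x,y,a);delta(x,y,.14,a)
E
```

```text
0.5619755677210173 -0.00964539106935678 -1.9826940302655582
t 1.0 pos [ 0.2672 -0.565   0.2313] rot [3.1416 0.     0.4418] F [0.2  0.   0.22] M [ 0.01 -0.01  0.02] w 0.085
dx 0.5039 dy -0.3760 dz 0.0913 twist -0.7171
```

>>> {"fn": "apply_moves", "kwargs": {
  "commands": [
    {"dx": 0.05,"dy": -0.0375,"dz": 0.0,"twist": -0.1},
    {"dx": 0.08,"dy": -0.06,"dz": 0.0,"twist": -0.2},
    {"dx": 0.11,"dy": -0.083,"dz": 0.0,"twist": -0.3},
    {"dx": 0.14,"dy": -0.105,"dz": 0.0,"twist": -0.4},
    {"dx": 0.17,"dy": -0.128,"dz": 0.0,"twist": -0.5},
    {"dx": 0.2,"dy": -0.15,"dz": 0.0,"twist": -0.6},
    {"dx": 0.235,"dy": -0.175,"dz": 0.0,"twist": -0.717},
    {"dx": 0.27,"dy": -0.2,"dz": 0.0,"twist": -0.717},
    {"dx": 0.3,"dy": -0.225,"dz": 0.0,"twist": -0.717},
    {"dx": 0.33,"dy": -0.248,"dz": 0.0,"twist": -0.717}
  ],
  "claw": -0.2
}}

```text
time_s: 1.83
eef_pos: [0.4602, -0.1974, 0.2317]
ee_rot: [3.141, -0.0, 1.159]
ft_force: [0.3, -0.3, 0.8]
grip_width: 0.0512
```

```bash
python3 - <<'E'
from h import *
x,y,a=post(0);delta(x,y,.12,a)
E
```

```text
t 1.83 pos [ 0.4602 -0.1974  0.2317] rot [ 3.1408e+00 -2.0000e-04  1.1591e+00] F [ 0.27 -0.25  0.8 ] M [-0.02 -0.01  0.08] w 0.0512
dx 0.2128 dy 0.0182 dz 0.1117 twist 0.0002
```

>>> {"fn": "apply_moves", "kwargs": {
  "commands": [
    {"dx": 0.04,"dy": 0.003,"dz": 0.0,"twist": 0.0},
    {"dx": 0.08,"dy": 0.006,"dz": 0.0,"twist": 0.0},
    {"dx": 0.12,"dy": 0.009,"dz": 0.02,"twist": 0.0},
    {"dx": 0.155,"dy": 0.012,"dz": 0.04,"twist": 0.0},
    {"dx": 0.19,"dy": 0.016,"dz": 0.06,"twist": 0.0},
    {"dx": 0.213,"dy": 0.018,"dz": 0.085,"twist": 0.0},
    {"dx": 0.213,"dy": 0.018,"dz": 0.112,"twist": 0.0},
    {"dx": 0.213,"dy": 0.018,"dz": 0.112,"twist": 0.0},
    {"dx": 0.213,"dy": 0.018,"dz": 0.112,"twist": 0.0}
  ]
}}

```text
time_s: 2.58
eef_pos: [0.5595, -0.0113, 0.1175]
ee_rot: [-3.137, 0.002, 1.16]
ft_force: [1.0, -0.4, 1.1]
grip_width: 0.0511
```

```bash
python3 - <<'E'
from h import *
x,y,a=post(0);delta(x,y,.05,a)
for c in("side","top"):
    im=snap(c,c+"1")
a=cv2.imread("pics/top1.png")[200:350,220:420];b=cv2.imread("pics/side1.png")[180:330,170:370]
cv2.imwrite("pics/c1.png",cv2.resize(np.hstack([a,b]),None,fx=2,fy=2,interpolation=cv2.INTER_CUBIC))
E
```

```text
t 2.58 pos [ 0.5595 -0.0113  0.1175] rot [-3.1368e+00  1.6000e-03  1.1596e+00] F [ 0.98 -0.44  1.06] M [-0.04 -0.02  0.02] w 0.0511
dx 0.0025 dy 0.0016 dz 0.0675 twist 0.0007
```

View pics/c1.png

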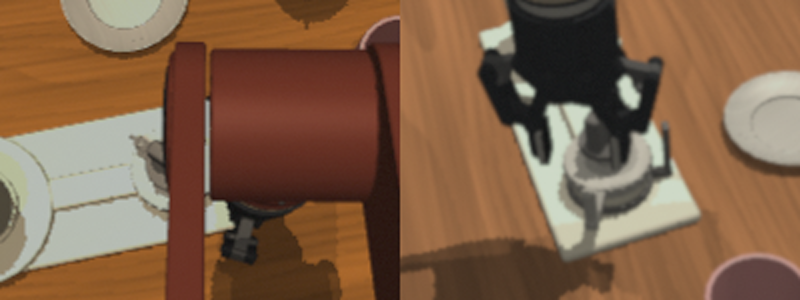

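>>> {"fn": "apply_moves", "kwargs": {
  "commands": [
    {"dx": 0.002,"dy": 0.001,"dz": 0.025,"twist": 0.0},
    {"dx": 0.002,"dy": 0.001,"dz": 0.045,"twist": 0.0},
    {"dx": 0.002,"dy": 0.001,"dz": 0.06,"twist": 0.0},
    {"dx": 0.002,"dy": 0.001,"dz": 0.067,"twist": 0.0},
    {"dx": 0.002,"dy": 0.001,"dz": 0.067,"twist": 0.0},
    {"dx": 0.002,"dy": 0.001,"dz": 0.067,"twist": 0.0}
  ]
}}

```text
time_s: 3.18
eef_pos: [0.5642, -0.0111, 0.0539]
ee_rot: [3.139, -0.001, 1.158]
ft_force: [-0.1, -0.2, 0.2]
grip_width: 0.0511
```

```bash
python3 - <<'E'
from h import *
x,y,a=post(0);delta(x,y,.05,a)
im=snap("side","side2")
b=im[180:330,170:370,::-1]
cv2.imwrite("pics/c2.png",cv2.resize(b,None,fx=4,fy=4,interpolation=cv2.INTER_CUBIC))
E
```

```text
t 3.18 pos [ 0.5642 -0.0111  0.0539] rot [ 3.1392e+00 -7.0000e-04  1.1577e+00] F [-0.13 -0.24  0.21] M [-0.03 -0.02  0.01] w 0.0511
dx 0.0004 dy -0.0026 dz 0.0039 twist -0.0012
```

View pics/c2.png

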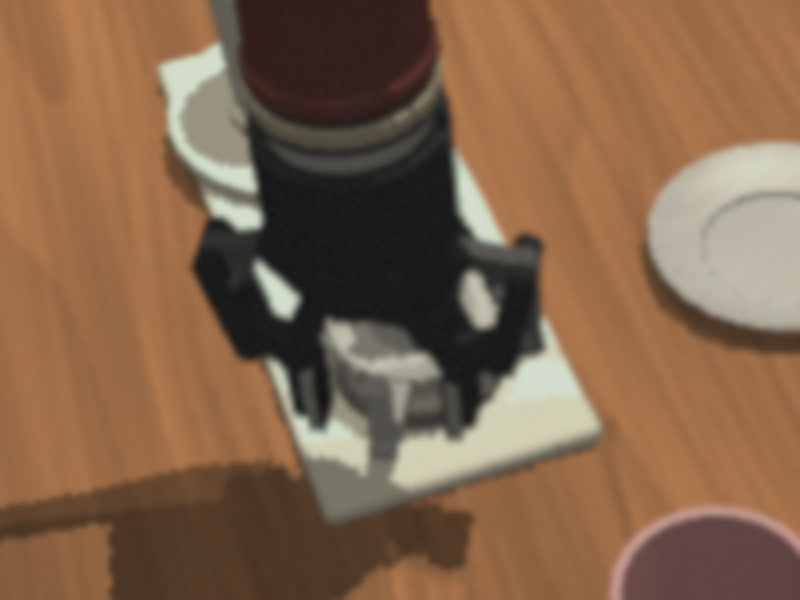

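>>> {"fn": "apply_moves", "kwargs": {
  "commands": [
    {"dx": 0,"dy": 0,"dz": 0.002,"twist": 0.0},
    {"dx": 0,"dy": 0,"dz": 0.002,"twist": 0.0},
    {"dx": 0,"dy": 0,"dz": 0.002,"twist": 0.0},
    {"dx": 0,"dy": 0,"dz": 0.002,"twist": 0.0},
    {"dx": 0,"dy": 0,"dz": 0.002,"twist": 0.0},
    {"dx": 0,"dy": 0,"dz": 0.002,"twist": 0.0}
  ],
  "claw": 1
}}

```text
time_s: 3.73
eef_pos: [0.5619, -0.0098, 0.051]
ee_rot: [-3.139, 0.001, 1.159]
ft_force: [-4.9, 0.9, 5.5]
grip_width: 0.0103
```

```bash
python3 - <<'E'
from h import *
x,y,a=post(0);delta(x,y,.05,a)
E
```

```text
t 3.73 pos [ 0.5619 -0.0098  0.051 ] rot [-3.1386e+00  5.0000e-04  1.1590e+00] F [-4.94  0.91  5.51] M [ 0.18  0.72 -0.03] w 0.0103
dx 0.0002 dy -0.0000 dz 0.0010 twist 0.0001
```

>>> {"fn": "apply_moves", "kwargs": {
  "commands": [
    {"dx": 0.0,"dy": 0.0024,"dz": 0.0,"twist": -0.035},
    {"dx": 0.0002,"dy": 0.0049,"dz": 0.0,"twist": -0.07},
    {"dx": 0.0004,"dy": 0.0073,"dz": 0.0,"twist": -0.105},
    {"dx": 0.0007,"dy": 0.0098,"dz": 0.0,"twist": -0.14},
    {"dx": 0.0011,"dy": 0.0122,"dz": 0.0,"twist": -0.175},
    {"dx": 0.0015,"dy": 0.0146,"dz": 0.0,"twist": -0.21},
    {"dx": 0.0021,"dy": 0.017,"dz": 0.0,"twist": -0.245},
    {"dx": 0.0027,"dy": 0.0193,"dz": 0.0,"twist": -0.28},
    {"dx": 0.0034,"dy": 0.0217,"dz": 0.0,"twist": -0.315},
    {"dx": 0.0042,"dy": 0.024,"dz": 0.0,"twist": -0.35}
  ]
}}

```text
time_s: 4.57
eef_pos: [0.5825, -0.0156, 0.0509]
ee_rot: [-3.131, 0.0, 1.511]
ft_force: [-12.6, 0.8, 12.4]
grip_width: 0.0101
```

```bash
cat >> h.py <<'E'
def rt():
    s=manip.read_state();p=s["eef_pos"];F=s["ft_force"]
    r=p[:2]-AX;rr=np.linalg.norm(r);u=r/rr;t=np.array([-u[1],u[0]])
    th=(np.arctan2(r[1],r[0])-LEV+np.pi)%(2*np.pi)-np.pi
    print("t %.2f r %.4f th %.3f z %.4f yawth %.3f Frad %.2f Ftan %.2f Fz %.2f Mz %.2f w %.4f"%(s["time_s"],rr,th,p[2],s["ee_rot"][2]-LEV-np.pi,F[:2]@u,F[:2]@t,F[2],s["ft_torque"][2],s["grip_width"]))
E
python3 -c "from h import *;rt()"
```

```text
t 4.57 r 0.0705 th 0.305 z 0.0509 yawth 0.353 Frad 0.55 Ftan -12.63 Fz 12.38 Mz -0.04 w 0.0101
```

>>> {"fn": "apply_moves", "kwargs": {
  "commands": [
    {"dx": 0.0001,"dy": 0.0031,"dz": -0.001,"twist": -0.045},
    {"dx": 0.0003,"dy": 0.0063,"dz": -0.002,"twist": -0.09},
    {"dx": 0.0006,"dy": 0.0094,"dz": -0.002,"twist": -0.135},
    {"dx": 0.0011,"dy": 0.0125,"dz": -0.002,"twist": -0.18},
    {"dx": 0.0018,"dy": 0.0156,"dz": -0.002,"twist": -0.225},
    {"dx": 0.0025,"dy": 0.0187,"dz": -0.002,"twist": -0.27},
    {"dx": 0.0034,"dy": 0.0217,"dz": -0.002,"twist": -0.315},
    {"dx": 0.0045,"dy": 0.0247,"dz": -0.002,"twist": -0.36},
    {"dx": 0.0045,"dy": 0.0247,"dz": -0.002,"twist": -0.36},
    {"dx": 0.0045,"dy": 0.0247,"dz": -0.002,"twist": -0.36}
  ]
}}

```text
time_s: 5.4
eef_pos: [0.6078, -0.0141, 0.0511]
ee_rot: [-3.132, -0.001, 1.87]
ft_force: [-6.3, -4.9, 2.2]
grip_width: 0.0101
```

```bash
python3 -c "from h import *;rt()"
```

```text
t 5.40 r 0.0709 th 0.666 z 0.0511 yawth 0.711 Frad 3.15 Ftan -7.28 Fz 2.17 Mz -0.05 w 0.0101
```

>>> {"fn": "apply_moves", "kwargs": {
  "commands": [
    {"dx": 0,"dy": 0,"dz": 0,"twist": 0.0},
    {"dx": 0,"dy": 0,"dz": 0,"twist": 0.0},
    {"dx": 0,"dy": 0,"dz": 0,"twist": 0.0},
    {"dx": 0,"dy": 0,"dz": -0.01,"twist": 0.0},
    {"dx": 0,"dy": 0,"dz": -0.03,"twist": 0.0},
    {"dx": 0,"dy": 0,"dz": -0.06,"twist": 0.0},
    {"dx": 0,"dy": 0,"dz": -0.09,"twist": 0.0},
    {"dx": 0,"dy": 0,"dz": -0.11,"twist": 0.0},
    {"dx": 0,"dy": 0,"dz": -0.11,"twist": 0.0}
  ],
  "claw": -0.2
}}

```text
time_s: 6.15
eef_pos: [0.6166, -0.0135, 0.1703]
ee_rot: [3.129, 0.005, 1.869]
ft_force: [0.8, -0.5, 0.4]
grip_width: 0.0514
```

```bash
python3 - <<'E'
from h import *
rt()
for c in("side","top"):
    im=snap(c,c+"3")
a=cv2.imread("pics/top3.png")[200:350,220:420];b=cv2.imread("pics/side3.png")[180:330,170:370]
cv2.imwrite("pics/c3.png",cv2.resize(np.hstack([a,b]),None,fx=2,fy=2,interpolation=cv2.INTER_CUBIC))
E
```

```text
t 6.15 r 0.0730 th 0.785 z 0.1703 yawth 0.710 Frad 0.73 Ftan 0.61 Fz 0.39 Mz 0.03 w 0.0514
```

View pics/c3.png

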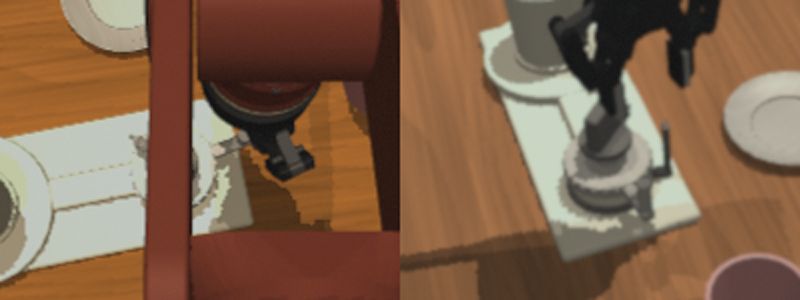

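```bash
python3 - <<'E'
from h import *
a=cv2.imread("pics/top0.png")[240:310,265:355];b=cv2.imread("pics/side0.png")[210:300,245:315]
cv2.imwrite("pics/k0.png",cv2.resize(a,None,fx=8,fy=8,interpolation=cv2.INTER_CUBIC))
cv2.imwrite("pics/k1.png",cv2.resize(b,None,fx=6.5,fy=6.5,interpolation=cv2.INTER_CUBIC))
E
```

```text
(no output)
```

View pics/k0.png

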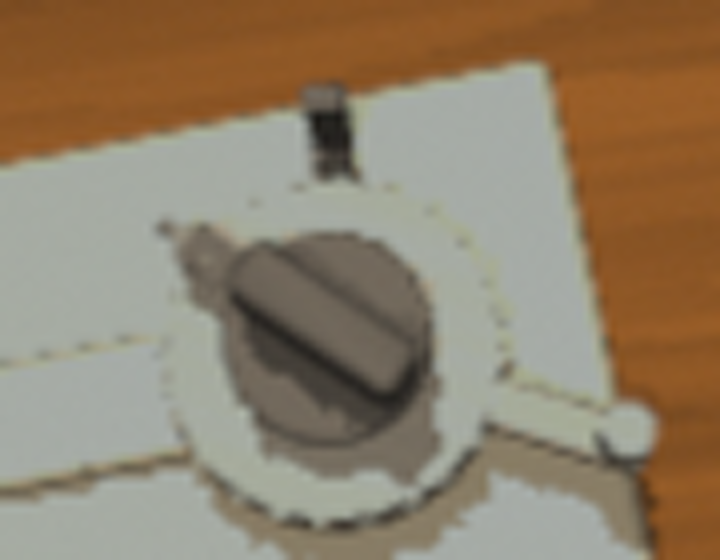

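View pics/k1.png

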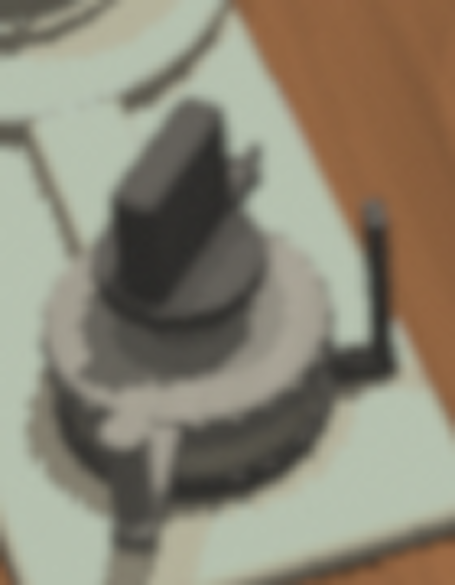

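```bash
python3 - <<'E'
from h import *
T=lambda x,y,z:atz("top",(265+x/8-.44,240+y/8-.44),z)
S=lambda x,y,z:atz("side",(245+x/6.5-.42,210+y/6.5-.42),z)
c=[T(*q,.112) for q in [(265,243),(418,345),(385,395),(232,292)]]
for v in c:print(v.round(4))
d1=c[0]-c[1];d2=c[3]-c[2]
print("bar c",np.mean(c,0),"ang",np.degrees(np.arctan2(d1[1],d1[0])),np.degrees(np.arctan2(d2[1],d2[0])),np.linalg.norm(d1),np.linalg.norm(c[0]-c[3]))
cs=[S(*q,.112) for q in [(195,103),(222,120),(150,208),(118,195)]]
for v in cs:print(v.round(4))
d=cs[1]-cs[2];print("side bar",np.mean(cs,0),np.degrees(np.arctan2(d[1],d[0])))
print("disc",T(330,338,.071),"ring",T(338,355,.047))
print("post",T(632,430,.079), "tip",T(163,227,.07),"tip side",S(258,150,.07))
for n,v in dict(tabT=T(326,107,.077),tabc=T(325,95,.077),tabS=S(375,212,.077),tabSi=S(368,212,.077)).items():
    r=v[:2]-[.5895,.0540];print(n,v,np.degrees(np.arctan2(r[1],r[0])),np.linalg.norm(r))
E
```

```text
[0.6077 0.0646 0.112 ]
[0.5814 0.0351 0.112 ]
[0.5719 0.0435 0.112 ]
[0.5982 0.0729 0.112 ]
bar c [0.58979414 0.0540537  0.112     ] ang 48.331765227357245 48.18717002078531 0.03944739760681922 0.012626994826531785
[0.6028 0.0692 0.112 ]
[0.6079 0.0605 0.112 ]
[0.5818 0.0346 0.112 ]
[0.5751 0.0419 0.112 ]
side bar [0.59188486 0.05154365 0.112     ] 44.71702528514394
disc [0.59022096 0.05432184 0.071     ] ring [0.58880472 0.05348845 0.047     ]
post [ 0.55979687 -0.00934969  0.079     ] tip [0.62056752 0.08851117 0.07      ] tip side [0.62299363 0.0894843  0.07      ]
tabT [0.64154242 0.04819154 0.077     ] -6.368431440880831 0.05236555682152615
tabc [0.64430753 0.04805264 0.077     ] -6.193141008207662 0.055129272609048575
tabS [0.64504483 0.0484373  0.077     ] -5.718986408919331 0.05582268307625053
tabSi [0.64325064 0.04905698 0.077     ] -5.254256058184808 0.05397744161694997
```

```bash
sed -i 's/AX=np.array.*/AX=np.array([0.590,0.054])/' h.py; python3 - <<'E'
from h import *
delta(.59,.054,.15,np.radians(48.2))
E
```

```text
t 6.25 pos [ 0.613  -0.0131  0.1645] rot [3.1378e+00 1.7000e-03 1.8691e+00] F [-0.41  0.04 -0.92] M [-0.01  0.05 -0.02] w 0.0511
dx 0.0709 dy -0.0023 dz 0.0145 twist 1.0278
```

>>> {"fn": "apply_moves", "kwargs": {
  "commands": [
    {"dx": 0.01,"dy": 0,"dz": 0.0,"twist": 0.11},
    {"dx": 0.025,"dy": 0,"dz": 0.0,"twist": 0.22},
    {"dx": 0.04,"dy": -0.001,"dz": 0.0,"twist": 0.33},
    {"dx": 0.055,"dy": -0.002,"dz": 0.0,"twist": 0.44},
    {"dx": 0.065,"dy": -0.002,"dz": 0.0,"twist": 0.55},
    {"dx": 0.071,"dy": -0.002,"dz": 0.005,"twist": 0.67},
    {"dx": 0.071,"dy": -0.002,"dz": 0.01,"twist": 0.79},
    {"dx": 0.071,"dy": -0.002,"dz": 0.014,"twist": 0.91},
    {"dx": 0.071,"dy": -0.002,"dz": 0.014,"twist": 1.028},
    {"dx": 0.071,"dy": -0.002,"dz": 0.014,"twist": 1.028}
  ]
}}

```text
time_s: 7.08
eef_pos: [0.587, 0.0544, 0.1456]
ee_rot: [-3.138, 0.003, 0.839]
ft_force: [-0.1, -0.1, -1.0]
grip_width: 0.0514
```

>>> {"fn": "apply_moves", "kwargs": {
  "commands": [
    {"dx": 0,"dy": 0,"dz": 0,"twist": 0},
    {"dx": 0,"dy": 0,"dz": 0,"twist": 0}
  ]
}}

```text
time_s: 7.25
eef_pos: [0.5883, 0.0542, 0.1473]
ee_rot: [-3.14, 0.001, 0.843]
ft_force: [0.3, -0.5, 0.8]
grip_width: 0.0512
```

```bash
python3 - <<'E'
from h import *
delta(.59,.054,.083,np.radians(48.2))
im=snap("side","side4")
b=im[150:300,170:370,::-1]
cv2.imwrite("pics/c4.png",cv2.resize(b,None,fx=3,fy=3,interpolation=cv2.INTER_CUBIC))
E
```

```text
t 7.25 pos [0.5883 0.0542 0.1473] rot [-3.1402e+00  1.1000e-03  8.4320e-01] F [ 0.34 -0.54  0.79] M [-0.04  0.05 -0.04] w 0.0512
dx 0.0010 dy 0.0014 dz 0.0643 twist 0.0020
```

View pics/c4.png

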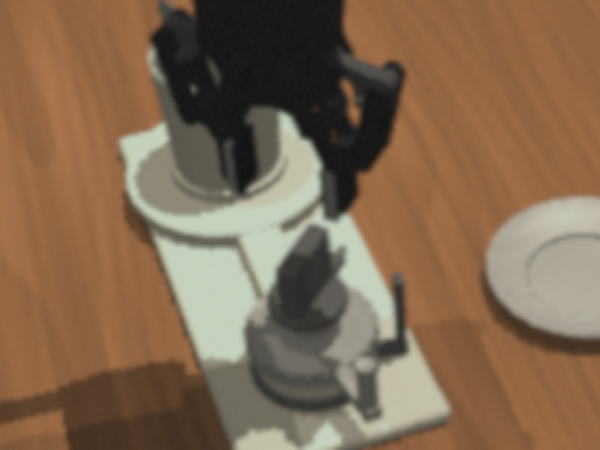

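>>> {"fn": "apply_moves", "kwargs": {
  "commands": [
    {"dx": 0.001,"dy": 0.001,"dz": 0.02,"twist": 0},
    {"dx": 0.001,"dy": 0.001,"dz": 0.04,"twist": 0},
    {"dx": 0.001,"dy": 0.001,"dz": 0.055,"twist": 0},
    {"dx": 0.001,"dy": 0.001,"dz": 0.064,"twist": 0},
    {"dx": 0.001,"dy": 0.001,"dz": 0.064,"twist": 0},
    {"dx": 0.001,"dy": 0.001,"dz": 0.064,"twist": 0}
  ]
}}

```text
time_s: 7.8
eef_pos: [0.5901, 0.0542, 0.084]
ee_rot: [-3.141, 0.001, 0.841]
ft_force: [-0.1, 1.1, 0.8]
grip_width: 0.0513
```

>>> {"fn": "apply_moves", "kwargs": {
  "commands": [
    {"dx": 0,"dy": 0,"dz": 0,"twist": 0},
    {"dx": 0,"dy": 0,"dz": 0,"twist": 0},
    {"dx": 0,"dy": 0,"dz": 0,"twist": 0},
    {"dx": 0,"dy": 0,"dz": 0,"twist": 0},
    {"dx": 0,"dy": 0,"dz": 0,"twist": 0},
    {"dx": 0,"dy": 0,"dz": 0,"twist": 0}
  ],
  "claw": 1
}}

```text
time_s: 8.3
eef_pos: [0.5913, 0.0544, 0.0858]
ee_rot: [3.14, -0.002, 0.84]
ft_force: [-1.2, 0.3, 5.9]
grip_width: 0.0129
```

```bash
python3 - <<'E'
from h import *
delta(.59,.054,.083,np.radians(48.2))
E
```

```text
t 8.3 pos [0.5913 0.0544 0.0858] rot [ 3.1402e+00 -1.6000e-03  8.4040e-01] F [-1.17  0.3   5.93] M [ 0.08  0.22 -0.22] w 0.0129
dx -0.0011 dy -0.0007 dz 0.0028 twist -0.0009
```

>>> {"fn": "apply_moves", "kwargs": {
  "commands": [
    {"dx": 0,"dy": 0,"dz": 0.0005,"twist": 0.06},
    {"dx": 0,"dy": 0,"dz": 0.001,"twist": 0.12},
    {"dx": 0,"dy": 0,"dz": 0.0016,"twist": 0.18},
    {"dx": 0,"dy": 0,"dz": 0.0022,"twist": 0.24},
    {"dx": 0,"dy": 0,"dz": 0.0027,"twist": 0.3},
    {"dx": 0,"dy": 0,"dz": 0.0032,"twist": 0.36},
    {"dx": 0,"dy": 0,"dz": 0.0038,"twist": 0.42},
    {"dx": 0,"dy": 0,"dz": 0.0043,"twist": 0.48}
  ]
}}

```text
time_s: 8.97
eef_pos: [0.5912, 0.0543, 0.0815]
ee_rot: [3.141, -0.002, 0.36]
ft_force: [-1.3, 1.0, 6.5]
grip_width: 0.0129
```

```bash
python3 - <<'E'
from h import *
delta(.59,.054,.076,np.radians(-6.2))
im=snap("side","side5")
b=im[150:300,170:370,::-1]
cv2.imwrite("pics/c5.png",cv2.resize(b,None,fx=3,fy=3,interpolation=cv2.INTER_CUBIC))
E
```

```text
t 8.97 pos [0.5912 0.0543 0.0815] rot [ 3.1406e+00 -1.7000e-03  3.5960e-01] F [-1.31  0.99  6.54] M [0.08 0.24 0.34] w 0.0129
dx -0.0013 dy -0.0001 dz 0.0055 twist 0.4678
```

View pics/c5.png

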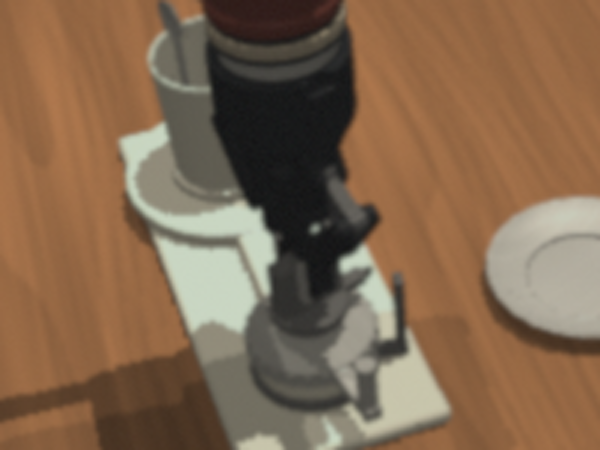

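The knob turns with the gripper (pointer now near (365,275) in the crop, halfway to the tab at (398,280)). Continue.

>>> {"fn": "apply_moves", "kwargs": {
  "commands": [
    {"dx": 0,"dy": 0,"dz": 0.0005,"twist": 0.06},
    {"dx": 0,"dy": 0,"dz": 0.001,"twist": 0.12},
    {"dx": 0,"dy": 0,"dz": 0.0016,"twist": 0.18},
    {"dx": 0,"dy": 0,"dz": 0.0022,"twist": 0.24},
    {"dx": 0,"dy": 0,"dz": 0.0027,"twist": 0.3},
    {"dx": 0,"dy": 0,"dz": 0.0032,"twist": 0.36},
    {"dx": 0,"dy": 0,"dz": 0.0038,"twist": 0.42},
    {"dx": 0,"dy": 0,"dz": 0.0042,"twist": 0.468},
    {"dx": 0,"dy": 0,"dz": 0.0042,"twist": 0.468},
    {"dx": 0,"dy": 0,"dz": 0.0042,"twist": 0.468}
  ]
}}

```text
time_s: 9.85
eef_pos: [0.5912, 0.0544, 0.0772]
ee_rot: [-3.141, -0.002, -0.108]
ft_force: [-1.0, 0.6, 5.6]
grip_width: 0.013
```

```bash
python3 - <<'E'
from h import *
delta(.59,.054,.076,np.radians(-6.2))
im=snap("side","side6")
b=im[150:300,170:370,::-1]
cv2.imwrite("pics/c6.png",cv2.resize(b,None,fx=4,fy=4,interpolation=cv2.INTER_CUBIC))
E
```

```text
t 9.85 pos [0.5912 0.0544 0.0772] rot [-3.1412e+00 -1.9000e-03 -1.0800e-01] F [-1.01  0.57  5.57] M [ 0.05  0.22 -0.36] w 0.013
dx -0.0012 dy 0.0005 dz 0.0012 twist 0.0002
```

View pics/c6.png

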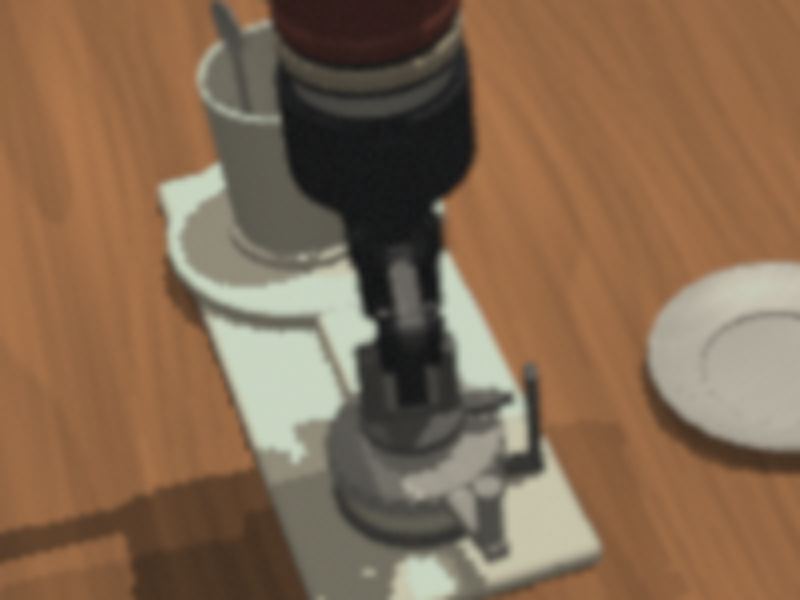

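>>> {"fn": "apply_moves", "kwargs": {
  "commands": [
    {"dx": 0,"dy": 0,"dz": 0,"twist": 0},
    {"dx": 0,"dy": 0,"dz": 0,"twist": 0},
    {"dx": 0,"dy": 0,"dz": 0,"twist": 0},
    {"dx": 0,"dy": 0,"dz": 0,"twist": 0},
    {"dx": 0,"dy": 0,"dz": -0.02,"twist": 0},
    {"dx": 0,"dy": 0,"dz": -0.05,"twist": 0},
    {"dx": 0,"dy": 0,"dz": -0.09,"twist": 0},
    {"dx": -0.03,"dy": 0.03,"dz": -0.11,"twist": -0.1},
    {"dx": -0.05,"dy": 0.06,"dz": -0.12,"twist": -0.2},
    {"dx": -0.075,"dy": 0.09,"dz": -0.12,"twist": -0.3}
  ],
  "claw": -0.2
}}

```text
time_s: 10.73
eef_pos: [0.508, -0.0283, 0.1998]
ee_rot: [3.138, -0.007, 0.2]
ft_force: [0.3, -0.7, 0.1]
grip_width: 0.051
```

>>> {"fn": "apply_moves", "kwargs": {
  "commands": [
    {"dx": -0.015,"dy": 0.03,"dz": 0,"twist": -0.12},
    {"dx": -0.03,"dy": 0.06,"dz": 0,"twist": -0.24},
    {"dx": -0.045,"dy": 0.09,"dz": 0,"twist": -0.36},
    {"dx": -0.05,"dy": 0.12,"dz": 0,"twist": -0.48},
    {"dx": -0.05,"dy": 0.15,"dz": 0,"twist": -0.6},
    {"dx": -0.05,"dy": 0.15,"dz": 0,"twist": -0.72}
  ]
}}

```text
time_s: 11.23
eef_pos: [0.4862, -0.1891, 0.1962]
ee_rot: [3.138, 0.002, 0.915]
ft_force: [0.7, -0.3, 1.0]
grip_width: 0.0512
```

```bash
python3 - <<'E'
from h import *
rt()
a=snap("top","top7");b=snap("side","side7")
cv2.imwrite("pics/k7.png",cv2.resize(a[240:310,265:355,::-1],None,fx=8,fy=8,interpolation=cv2.INTER_CUBIC))
cv2.imwrite("pics/k7s.png",cv2.resize(b[210:300,245:335,::-1],None,fx=6.5,fy=6.5,interpolation=cv2.INTER_CUBIC))
E
```

```text
t 11.23 r 0.2643 th 0.008 z 0.1962 yawth -0.244 Frad 0.02 Ftan 0.76 Fz 1.01 Mz 0.03 w 0.0512
```

View pics/k7.png

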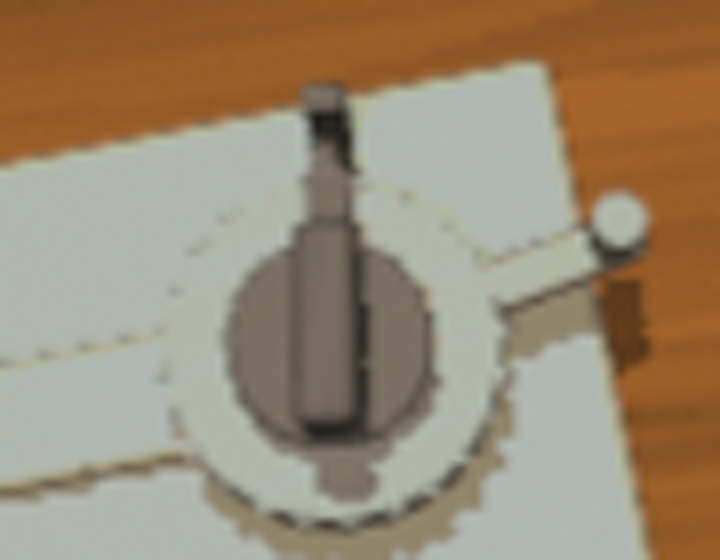

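View pics/k7s.png

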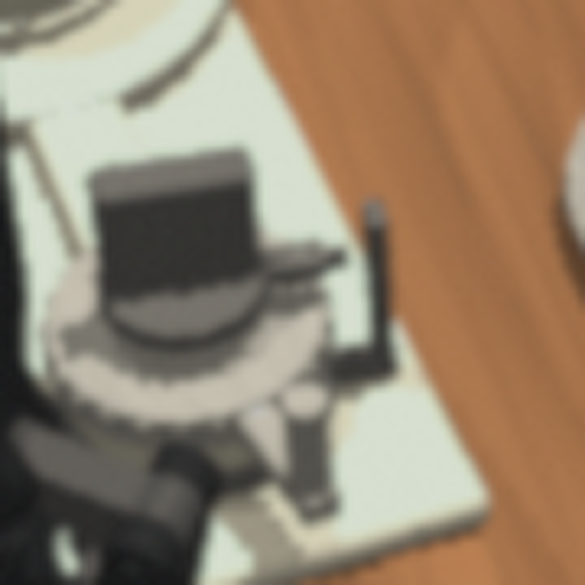

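```bash
python3 - <<'E'
from h import *
T=lambda x,y,z:atz("top",(265+x/8-.44,240+y/8-.44),z)
for v in (T(632,430,.079),T(620,218,.079),T(328,150,.0615),T(326,107,.077)):
    r=v[:2]-AX;print(v,np.linalg.norm(r),np.degrees(np.arctan2(r[1],r[0])))
x,y,a=post(.666);print(x,y);delta(x,y,.13,a)
E
```

```text
[ 0.55979687 -0.00934969  0.079     ] 0.0701812833068016 -115.49033303426995
[ 0.60698891 -0.01374791  0.079     ] 0.06984556215957308 -75.92243013649835
[0.63433555 0.04924887 0.0615    ] 0.04458939847142831 -6.1166381474616935
[0.64154242 0.04819154 0.077     ] 0.05186867187979065 -6.429695085714961
0.6075963642689374 -0.013752254313158206
t 11.33 pos [ 0.4855 -0.1852  0.1955] rot [-3.141  -0.      0.9102] F [-0.34 -0.26 -0.33] M [ 0.03  0.03 -0.01] w 0.0515
dx 0.2103 dy -0.0088 dz 0.0655 twist -0.9147
```

>>> {"fn": "apply_moves", "kwargs": {
  "commands": [
    {"dx": 0.03,"dy": 0,"dz": 0,"twist": -0.12},
    {"dx": 0.065,"dy": -0.002,"dz": 0,"twist": -0.24},
    {"dx": 0.1,"dy": -0.004,"dz": 0,"twist": -0.36},
    {"dx": 0.135,"dy": -0.006,"dz": 0,"twist": -0.48},
    {"dx": 0.165,"dy": -0.008,"dz": 0.01,"twist": -0.6},
    {"dx": 0.19,"dy": -0.009,"dz": 0.02,"twist": -0.71},
    {"dx": 0.205,"dy": -0.009,"dz": 0.04,"twist": -0.82},
    {"dx": 0.21,"dy": -0.009,"dz": 0.055,"twist": -0.915},
    {"dx": 0.21,"dy": -0.009,"dz": 0.065,"twist": -0.915},
    {"dx": 0.21,"dy": -0.009,"dz": 0.065,"twist": -0.915}
  ]
}}

```text
time_s: 12.17
eef_pos: [0.6042, -0.0109, 0.1272]
ee_rot: [-3.135, -0.003, 1.825]
ft_force: [-0.8, 0.8, -0.1]
grip_width: 0.0512
```

>>> {"fn": "apply_moves", "kwargs": {
  "commands": [
    {"dx": 0,"dy": 0,"dz": 0,"twist": 0},
    {"dx": 0,"dy": 0,"dz": 0,"twist": 0}
  ]
}}

```text
time_s: 12.33
eef_pos: [0.6072, -0.0127, 0.1317]
ee_rot: [3.141, 0.001, 1.825]
ft_force: [-0.1, -0.6, 0.3]
grip_width: 0.0511
```

```bash
python3 - <<'E'
from h import *
x,y,a=post(.666);delta(x,y,.052,a)
E
```

```text
t 12.33 pos [ 0.6072 -0.0127  0.1317] rot [3.1407e+00 5.0000e-04 1.8252e+00] F [-0.1  -0.57  0.27] M [ 0.01  0.01 -0.01] w 0.0511
dx -0.0011 dy 0.0001 dz 0.0797 twist 0.0003
```

>>> {"fn": "apply_moves", "kwargs": {
  "commands": [
    {"dx": -0.001,"dy": 0,"dz": 0.025,"twist": 0},
    {"dx": -0.001,"dy": 0,"dz": 0.05,"twist": 0},
    {"dx": -0.001,"dy": 0,"dz": 0.07,"twist": 0},
    {"dx": -0.001,"dy": 0,"dz": 0.079,"twist": 0},
    {"dx": -0.001,"dy": 0,"dz": 0.079,"twist": 0},
    {"dx": -0.001,"dy": 0,"dz": 0.079,"twist": 0},
    {"dx": -0.001,"dy": 0,"dz": 0.079,"twist": 0}
  ]
}}

```text
time_s: 12.92
eef_pos: [0.609, -0.0138, 0.0539]
ee_rot: [3.138, 0.001, 1.827]
ft_force: [0.6, 0.3, 0.9]
grip_width: 0.0514
```

>>> {"fn": "apply_moves", "kwargs": {
  "commands": [
    {"dx": 0,"dy": 0,"dz": 0,"twist": 0},
    {"dx": 0,"dy": 0,"dz": 0,"twist": 0},
    {"dx": 0,"dy": 0,"dz": 0,"twist": 0},
    {"dx": 0,"dy": 0,"dz": 0,"twist": 0},
    {"dx": 0,"dy": 0,"dz": 0,"twist": 0},
    {"dx": 0,"dy": 0,"dz": 0,"twist": 0}
  ],
  "claw": 1
}}

```text
time_s: 13.42
eef_pos: [0.6076, -0.0136, 0.053]
ee_rot: [3.142, 0.001, 1.828]
ft_force: [-4.0, -0.7, 7.2]
grip_width: 0.0098
```

```bash
python3 - <<'E'
from h import *
rt()
x,y,a=post(.666);delta(x,y,.052,a)
E
```

```text
t 13.42 r 0.0698 th 0.666 z 0.0530 yawth 0.669 Frad -0.33 Ftan -4.05 Fz 7.21 Mz 0.01 w 0.0098
t 13.42 pos [ 0.6076 -0.0136  0.053 ] rot [3.1416e+00 6.0000e-04 1.8280e+00] F [-4.01 -0.7   7.21] M [-0.16  0.47  0.01] w 0.0098
dx -0.0002 dy -0.0000 dz 0.0010 twist 0.0031
```

>>> {"fn": "apply_moves", "kwargs": {
  "commands": [
    {"dx": 0.0,"dy": -0.0024,"dz": 0.0,"twist": 0.035},
    {"dx": 0.0002,"dy": -0.0049,"dz": 0.0,"twist": 0.07},
    {"dx": 0.0004,"dy": -0.0073,"dz": 0.0,"twist": 0.105},
    {"dx": 0.0007,"dy": -0.0098,"dz": 0.0,"twist": 0.14},
    {"dx": 0.0011,"dy": -0.0122,"dz": 0.0,"twist": 0.175},
    {"dx": 0.0015,"dy": -0.0146,"dz": 0.0,"twist": 0.21},
    {"dx": 0.0021,"dy": -0.017,"dz": 0.0,"twist": 0.245},
    {"dx": 0.0027,"dy": -0.0193,"dz": 0.0,"twist": 0.28},
    {"dx": 0.0034,"dy": -0.0217,"dz": 0.0,"twist": 0.315},
    {"dx": 0.0042,"dy": -0.024,"dz": 0.0,"twist": 0.35}
  ]
}}

```text
time_s: 14.25
eef_pos: [0.5891, -0.0154, 0.0533]
ee_rot: [3.127, -0.001, 1.475]
ft_force: [11.4, 0.2, -7.3]
grip_width: 0.0101
```

```bash
python3 -c "from h import *;rt()"
```

```text
t 14.25 r 0.0694 th 0.399 z 0.0533 yawth 0.316 Frad -0.30 Ftan 11.37 Fz -7.30 Mz 0.01 w 0.0101
```

>>> {"fn": "apply_moves", "kwargs": {
  "commands": [
    {"dx": 0.0,"dy": -0.0024,"dz": 0.0,"twist": 0.035},
    {"dx": 0.0002,"dy": -0.0049,"dz": 0.0,"twist": 0.07},
    {"dx": 0.0004,"dy": -0.0073,"dz": 0.0,"twist": 0.105},
    {"dx": 0.0007,"dy": -0.0098,"dz": 0.0,"twist": 0.14},
    {"dx": 0.0007,"dy": -0.0098,"dz": 0.0,"twist": 0.14},
    {"dx": 0.0007,"dy": -0.0098,"dz": 0.0,"twist": 0.14}
  ]
}}

```text
time_s: 14.75
eef_pos: [0.5782, -0.0142, 0.0532]
ee_rot: [3.13, -0.002, 1.337]
ft_force: [8.2, -1.0, -3.8]
grip_width: 0.01
```

```bash
python3 -c "from h import *;rt()"
```

```text
t 14.75 r 0.0692 th 0.241 z 0.0532 yawth 0.178 Frad -0.44 Ftan 8.21 Fz -3.79 Mz 0.01 w 0.0100
```

>>> {"fn": "apply_moves", "kwargs": {
  "commands": [
    {"dx": 0.0,"dy": -0.0009,"dz": 0.0,"twist": 0.0133},
    {"dx": 0.0,"dy": -0.0019,"dz": 0.0,"twist": 0.0267},
    {"dx": 0.0001,"dy": -0.0028,"dz": 0.0,"twist": 0.04},
    {"dx": 0.0001,"dy": -0.0037,"dz": 0.0,"twist": 0.0533},
    {"dx": 0.0002,"dy": -0.0047,"dz": 0.0,"twist": 0.0667},
    {"dx": 0.0002,"dy": -0.0056,"dz": 0.0,"twist": 0.08}
  ]
}}

```text
time_s: 15.25
eef_pos: [0.5741, -0.0133, 0.0533]
ee_rot: [3.127, -0.003, 1.257]
ft_force: [12.4, -1.4, -6.5]
grip_width: 0.0099
```

```bash
python3 -c "from h import *;rt()"
```

```text
t 15.25 r 0.0691 th 0.180 z 0.0533 yawth 0.098 Frad -1.53 Ftan 12.36 Fz -6.47 Mz 0.05 w 0.0099
```

>>> {"fn": "apply_moves", "kwargs": {
  "commands": [
    {"dx": 0.0,"dy": -0.0009,"dz": 0.0,"twist": 0.0133},
    {"dx": 0.0,"dy": -0.0019,"dz": 0.0,"twist": 0.0267},
    {"dx": 0.0001,"dy": -0.0028,"dz": 0.0,"twist": 0.04},
    {"dx": 0.0001,"dy": -0.0037,"dz": 0.0,"twist": 0.0533},
    {"dx": 0.0002,"dy": -0.0047,"dz": 0.0,"twist": 0.0667},
    {"dx": 0.0002,"dy": -0.0056,"dz": 0.0,"twist": 0.08}
  ]
}}

```text
time_s: 15.75
eef_pos: [0.5688, -0.0117, 0.0533]
ee_rot: [3.127, -0.003, 1.177]
ft_force: [11.4, -2.8, -7.7]
grip_width: 0.01
```

```bash
python3 -c "from h import *;rt()"
```

```text
t 15.75 r 0.0690 th 0.099 z 0.0533 yawth 0.018 Frad -0.81 Ftan 11.69 Fz -7.67 Mz -0.00 w 0.0100
```

>>> {"fn": "apply_moves", "kwargs": {
  "commands": [
    {"dx": 0.0,"dy": -0.0009,"dz": 0.0,"twist": 0.0133},
    {"dx": 0.0,"dy": -0.0019,"dz": 0.0,"twist": 0.0267},
    {"dx": 0.0001,"dy": -0.0028,"dz": 0.0,"twist": 0.04},
    {"dx": 0.0001,"dy": -0.0037,"dz": 0.0,"twist": 0.0533},
    {"dx": 0.0002,"dy": -0.0047,"dz": 0.0,"twist": 0.0667},
    {"dx": 0.0002,"dy": -0.0056,"dz": 0.0,"twist": 0.08}
  ]
}}

```text
time_s: 16.25
eef_pos: [0.5636, -0.0097, 0.0533]
ee_rot: [3.127, -0.004, 1.097]
ft_force: [10.7, -3.3, -7.3]
grip_width: 0.01
```

```bash
python3 -c "from h import *;rt()"
```

```text
t 16.25 r 0.0689 th 0.019 z 0.0533 yawth -0.062 Frad -1.08 Ftan 11.12 Fz -7.31 Mz -0.04 w 0.0100
```

>>> {"fn": "apply_moves", "kwargs": {
  "commands": [
    {"dx": 0.0,"dy": -0.0009,"dz": 0.0,"twist": 0.0133},
    {"dx": 0.0,"dy": -0.0019,"dz": 0.0,"twist": 0.0267},
    {"dx": 0.0001,"dy": -0.0028,"dz": 0.0,"twist": 0.04},
    {"dx": 0.0001,"dy": -0.0037,"dz": 0.0,"twist": 0.0533},
    {"dx": 0.0002,"dy": -0.0047,"dz": 0.0,"twist": 0.0667},
    {"dx": 0.0002,"dy": -0.0056,"dz": 0.0,"twist": 0.08}
  ]
}}

```text
time_s: 16.75
eef_pos: [0.5586, -0.0073, 0.0533]
ee_rot: [3.128, -0.004, 1.017]
ft_force: [11.2, -4.0, -6.2]
grip_width: 0.0098
```

```bash
python3 -c "from h import *;rt()"
```

```text
t 16.75 r 0.0689 th -0.062 z 0.0533 yawth -0.142 Frad -1.58 Ftan 11.76 Fz -6.22 Mz -0.06 w 0.0098
```

>>> {"fn": "apply_moves", "kwargs": {
  "commands": [
    {"dx": 0.0,"dy": -0.0009,"dz": 0.0,"twist": 0.0133},
    {"dx": 0.0,"dy": -0.0019,"dz": 0.0,"twist": 0.0267},
    {"dx": 0.0001,"dy": -0.0028,"dz": 0.0,"twist": 0.04},
    {"dx": 0.0001,"dy": -0.0037,"dz": 0.0,"twist": 0.0533},
    {"dx": 0.0002,"dy": -0.0047,"dz": 0.0,"twist": 0.0667},
    {"dx": 0.0002,"dy": -0.0056,"dz": 0.0,"twist": 0.08}
  ]
}}

```text
time_s: 17.25
eef_pos: [0.5538, -0.0045, 0.0533]
ee_rot: [3.128, -0.005, 0.937]
ft_force: [10.8, -5.7, -6.9]
grip_width: 0.0099
```

```bash
python3 -c "from h import *;rt()"
```

```text
t 17.25 r 0.0688 th -0.143 z 0.0533 yawth -0.221 Frad -0.86 Ftan 12.23 Fz -6.94 Mz -0.03 w 0.0099
```

>>> {"fn": "apply_moves", "kwargs": {
  "commands": [
    {"dx": 0.0,"dy": -0.0009,"dz": 0.0,"twist": 0.0133},
    {"dx": 0.0,"dy": -0.0019,"dz": 0.0,"twist": 0.0267},
    {"dx": 0.0001,"dy": -0.0028,"dz": 0.0,"twist": 0.04},
    {"dx": 0.0001,"dy": -0.0037,"dz": 0.0,"twist": 0.0533},
    {"dx": 0.0002,"dy": -0.0047,"dz": 0.0,"twist": 0.0667},
    {"dx": 0.0002,"dy": -0.0056,"dz": 0.0,"twist": 0.08}
  ]
}}

```text
time_s: 17.75
eef_pos: [0.5492, -0.0013, 0.0533]
ee_rot: [3.129, -0.005, 0.858]
ft_force: [8.2, -5.9, -6.2]
grip_width: 0.0097
```

```bash
python3 -c "from h import *;rt()"
```

```text
t 17.75 r 0.0687 th -0.224 z 0.0533 yawth -0.301 Frad -0.07 Ftan 10.11 Fz -6.18 Mz -0.03 w 0.0097
```

>>> {"fn": "apply_moves", "kwargs": {
  "commands": [
    {"dx": 0.0,"dy": -0.0009,"dz": 0.0,"twist": 0.0133},
    {"dx": 0.0,"dy": -0.0019,"dz": 0.0,"twist": 0.0267},
    {"dx": 0.0001,"dy": -0.0028,"dz": 0.0,"twist": 0.04},
    {"dx": 0.0001,"dy": -0.0037,"dz": 0.0,"twist": 0.0533},
    {"dx": 0.0002,"dy": -0.0047,"dz": 0.0,"twist": 0.0667},
    {"dx": 0.0002,"dy": -0.0056,"dz": 0.0,"twist": 0.08}
  ]
}}

```text
time_s: 18.25
eef_pos: [0.5449, 0.0023, 0.0533]
ee_rot: [3.129, -0.005, 0.778]
ft_force: [9.0, -7.7, -6.0]
grip_width: 0.0098
```

```bash
python3 -c "from h import *;rt()"
```

```text
t 18.25 r 0.0687 th -0.306 z 0.0533 yawth -0.381 Frad -0.08 Ftan 11.87 Fz -6.00 Mz 0.01 w 0.0098
```

>>> {"fn": "apply_moves", "kwargs": {
  "commands": [
    {"dx": 0.0,"dy": -0.0009,"dz": 0.0,"twist": 0.0133},
    {"dx": 0.0,"dy": -0.0019,"dz": 0.0,"twist": 0.0267},
    {"dx": 0.0001,"dy": -0.0028,"dz": 0.0,"twist": 0.04},
    {"dx": 0.0001,"dy": -0.0037,"dz": 0.0,"twist": 0.0533},
    {"dx": 0.0002,"dy": -0.0047,"dz": 0.0,"twist": 0.0667},
    {"dx": 0.0002,"dy": -0.0056,"dz": 0.0,"twist": 0.08}
  ]
}}

```text
time_s: 18.75
eef_pos: [0.5408, 0.0062, 0.0533]
ee_rot: [3.13, -0.005, 0.698]
ft_force: [8.1, -7.5, -5.5]
grip_width: 0.0098
```

```bash
python3 -c "from h import *;rt()"
```

```text
t 18.75 r 0.0686 th -0.388 z 0.0533 yawth -0.461 Frad -0.56 Ftan 10.98 Fz -5.52 Mz 0.00 w 0.0098
```

>>> {"fn": "apply_moves", "kwargs": {
  "commands": [
    {"dx": 0.0,"dy": -0.0009,"dz": 0.0,"twist": 0.0133},
    {"dx": 0.0,"dy": -0.0019,"dz": 0.0,"twist": 0.0267},
    {"dx": 0.0001,"dy": -0.0028,"dz": 0.0,"twist": 0.04},
    {"dx": 0.0001,"dy": -0.0037,"dz": 0.0,"twist": 0.0533},
    {"dx": 0.0002,"dy": -0.0047,"dz": 0.0,"twist": 0.0667},
    {"dx": 0.0002,"dy": -0.0056,"dz": 0.0,"twist": 0.08}
  ]
}}

```text
time_s: 19.25
eef_pos: [0.5371, 0.0104, 0.0533]
ee_rot: [3.13, -0.005, 0.618]
ft_force: [6.6, -8.6, -4.2]
grip_width: 0.0097
```

```bash
python3 -c "from h import *;rt()"
```

```text
t 19.25 r 0.0686 th -0.470 z 0.0533 yawth -0.541 Frad 0.39 Ftan 10.85 Fz -4.17 Mz -0.00 w 0.0097
```

>>> {"fn": "apply_moves", "kwargs": {
  "commands": [
    {"dx": 0.0,"dy": -0.0009,"dz": 0.0,"twist": 0.0133},
    {"dx": 0.0,"dy": -0.0019,"dz": 0.0,"twist": 0.0267},
    {"dx": 0.0001,"dy": -0.0028,"dz": 0.0,"twist": 0.04},
    {"dx": 0.0001,"dy": -0.0037,"dz": 0.0,"twist": 0.0533},
    {"dx": 0.0002,"dy": -0.0047,"dz": 0.0,"twist": 0.0667},
    {"dx": 0.0002,"dy": -0.0056,"dz": 0.0,"twist": 0.08}
  ]
}}

```text
time_s: 19.75
eef_pos: [0.5339, 0.0147, 0.0532]
ee_rot: [3.13, -0.006, 0.539]
ft_force: [6.6, -10.6, -3.9]
grip_width: 0.01
```

```bash
python3 -c "from h import *;rt()"
```

```text
t 19.75 r 0.0685 th -0.548 z 0.0532 yawth -0.620 Frad 0.63 Ftan 12.49 Fz -3.92 Mz -0.04 w 0.0100
```

>>> {"fn": "apply_moves", "kwargs": {
  "commands": [
    {"dx": 0.0,"dy": -0.0009,"dz": 0.0,"twist": 0.0133},
    {"dx": 0.0,"dy": -0.0019,"dz": 0.0,"twist": 0.0267},
    {"dx": 0.0001,"dy": -0.0028,"dz": 0.0,"twist": 0.04},
    {"dx": 0.0001,"dy": -0.0037,"dz": 0.0,"twist": 0.0533},
    {"dx": 0.0002,"dy": -0.0047,"dz": 0.0,"twist": 0.0667},
    {"dx": 0.0002,"dy": -0.0056,"dz": 0.0,"twist": 0.08}
  ]
}}

```text
time_s: 20.25
eef_pos: [0.5311, 0.019, 0.0533]
ee_rot: [3.13, -0.006, 0.459]
ft_force: [6.6, -11.9, -4.2]
grip_width: 0.0096
```

```bash
python3 -c "from h import *;rt()"
```

```text
t 20.25 r 0.0685 th -0.622 z 0.0533 yawth -0.700 Frad 0.41 Ftan 13.65 Fz -4.22 Mz 0.01 w 0.0096
```

>>> {"fn": "apply_moves", "kwargs": {
  "commands": [
    {"dx": 0.0,"dy": -0.0009,"dz": 0.0,"twist": 0.0133},
    {"dx": 0.0,"dy": -0.0019,"dz": 0.0,"twist": 0.0267},
    {"dx": 0.0001,"dy": -0.0028,"dz": 0.0,"twist": 0.04},
    {"dx": 0.0001,"dy": -0.0037,"dz": 0.0,"twist": 0.0533},
    {"dx": 0.0002,"dy": -0.0047,"dz": 0.0,"twist": 0.0667},
    {"dx": 0.0002,"dy": -0.0056,"dz": 0.0,"twist": 0.08}
  ]
}}

```text
time_s: 20.75
eef_pos: [0.5287, 0.0235, 0.0532]
ee_rot: [3.129, -0.006, 0.38]
ft_force: [5.4, -14.3, -3.7]
grip_width: 0.0099
```

```bash
python3 -c "from h import *;rt()"
```

```text
t 20.75 r 0.0685 th -0.696 z 0.0532 yawth -0.779 Frad 1.55 Ftan 15.19 Fz -3.66 Mz -0.04 w 0.0099
```

>>> {"fn": "apply_moves", "kwargs": {
  "commands": [
    {"dx": 0.0,"dy": -0.0009,"dz": 0.0,"twist": 0.0133},
    {"dx": 0.0,"dy": -0.0019,"dz": 0.0,"twist": 0.0267},
    {"dx": 0.0001,"dy": -0.0028,"dz": 0.0,"twist": 0.04},
    {"dx": 0.0001,"dy": -0.0037,"dz": 0.0,"twist": 0.0533},
    {"dx": 0.0002,"dy": -0.0047,"dz": 0.0,"twist": 0.0667},
    {"dx": 0.0002,"dy": -0.0056,"dz": 0.0,"twist": 0.08}
  ]
}}

```text
time_s: 21.25
eef_pos: [0.5266, 0.0281, 0.0532]
ee_rot: [3.129, -0.006, 0.3]
ft_force: [7.0, -17.3, -3.7]
grip_width: 0.0099
```

```bash
python3 -c "from h import *;rt()"
```

```text
t 21.25 r 0.0685 th -0.770 z 0.0532 yawth -0.859 Frad 0.06 Ftan 18.62 Fz -3.69 Mz 0.03 w 0.0099
```

>>> {"fn": "apply_moves", "kwargs": {
  "commands": [
    {"dx": 0.0,"dy": 0.0,"dz": 0.0,"twist": 0.0},
    {"dx": 0.0,"dy": 0.0,"dz": 0.0,"twist": 0.0},
    {"dx": 0.0,"dy": 0.0,"dz": 0.0,"twist": 0.0}
  ]
}}

```text
time_s: 21.5
eef_pos: [0.5265, 0.0283, 0.0532]
ee_rot: [3.129, -0.006, 0.3]
ft_force: [5.3, -15.0, -3.3]
grip_width: 0.0095
```

```bash
python3 -c "from h import *;rt()"
```

```text
t 21.50 r 0.0685 th -0.775 z 0.0532 yawth -0.859 Frad 0.68 Ftan 15.89 Fz -3.34 Mz -0.02 w 0.0095
```

```bash
python3 - <<'E'
from h import *
for i in range(10):
    manip.get_image("side");rt()
E
```

```text
t 21.55 r 0.0684 th -0.775 z 0.0532 yawth -0.859 Frad 0.55 Ftan 16.08 Fz -3.37 Mz -0.01 w 0.0100
t 21.60 r 0.0684 th -0.775 z 0.0532 yawth -0.859 Frad 1.23 Ftan 16.56 Fz -3.03 Mz -0.00 w 0.0095
t 21.65 r 0.0685 th -0.775 z 0.0532 yawth -0.859 Frad 0.44 Ftan 16.24 Fz -3.63 Mz -0.01 w 0.0096
t 21.70 r 0.0685 th -0.775 z 0.0532 yawth -0.859 Frad -0.04 Ftan 16.54 Fz -1.83 Mz -0.06 w 0.0100
t 21.75 r 0.0685 th -0.775 z 0.0532 yawth -0.859 Frad -0.05 Ftan 16.62 Fz -2.66 Mz -0.01 w 0.0100
t 21.80 r 0.0685 th -0.775 z 0.0532 yawth -0.858 Frad 0.41 Ftan 16.35 Fz -2.86 Mz -0.04 w 0.0097
t 21.85 r 0.0685 th -0.775 z 0.0532 yawth -0.859 Frad 0.90 Ftan 15.72 Fz -3.63 Mz -0.00 w 0.0099
t 21.90 r 0.0685 th -0.775 z 0.0532 yawth -0.858 Frad 0.37 Ftan 16.42 Fz -3.81 Mz -0.05 w 0.0102
t 21.95 r 0.0685 th -0.775 z 0.0532 yawth -0.859 Frad 0.45 Ftan 16.53 Fz -3.28 Mz 0.02 w 0.0100
t 22.00 r 0.0685 th -0.775 z 0.0532 yawth -0.859 Frad 1.31 Ftan 17.43 Fz -3.47 Mz 0.05 w 0.0099
```

>>> {"fn": "apply_moves", "kwargs": {
  "commands": [
    {"dx": 0.0,"dy": 0.001,"dz": 0.0,"twist": -0.014},
    {"dx": 0.0,"dy": 0.002,"dz": 0.0,"twist": -0.028},
    {"dx": 0.0,"dy": 0.003,"dz": 0.0,"twist": -0.042},
    {"dx": 0.0001,"dy": 0.0036,"dz": 0.0,"twist": -0.05},
    {"dx": 0.0001,"dy": 0.0036,"dz": 0.0,"twist": -0.05}
  ]
}}

```text
time_s: 22.42
eef_pos: [0.5265, 0.0281, 0.0531]
ee_rot: [3.136, -0.005, 0.349]
ft_force: [3.9, -5.3, -0.6]
grip_width: 0.0098
```

```bash
python3 -c "from h import *;rt()"
```

```text
t 22.42 r 0.0686 th -0.771 z 0.0531 yawth -0.810 Frad -1.55 Ftan 6.41 Fz -0.55 Mz 0.05 w 0.0098
```

>>> {"fn": "apply_moves", "kwargs": {
  "commands": [
    {"dx": 0,"dy": 0,"dz": 0,"twist": 0},
    {"dx": 0,"dy": 0,"dz": 0,"twist": 0},
    {"dx": 0,"dy": 0,"dz": 0,"twist": 0},
    {"dx": 0,"dy": 0,"dz": 0,"twist": 0},
    {"dx": 0,"dy": 0,"dz": -0.015,"twist": 0},
    {"dx": 0,"dy": 0,"dz": -0.04,"twist": 0},
    {"dx": 0,"dy": 0,"dz": -0.07,"twist": 0},
    {"dx": 0,"dy": 0,"dz": -0.1,"twist": 0},
    {"dx": -0.03,"dy": 0.01,"dz": -0.13,"twist": 0},
    {"dx": -0.06,"dy": 0.03,"dz": -0.14,"twist": 0}
  ],
  "claw": -0.2
}}

```text
time_s: 23.25
eef_pos: [0.4799, -0.0174, 0.1965]
ee_rot: [3.139, -0.007, 0.352]
ft_force: [0.5, -1.5, -0.1]
grip_width: 0.0514
```

>>> {"fn": "apply_moves", "kwargs": {
  "commands": [
    {"dx": 0,"dy": 0.03,"dz": 0,"twist": 0},
    {"dx": 0,"dy": 0.06,"dz": 0,"twist": 0},
    {"dx": 0,"dy": 0.09,"dz": 0,"twist": 0},
    {"dx": 0,"dy": 0.12,"dz": 0,"twist": 0},
    {"dx": 0,"dy": 0.15,"dz": 0,"twist": 0},
    {"dx": 0,"dy": 0.15,"dz": 0,"twist": 0}
  ]
}}

```text
time_s: 23.75
eef_pos: [0.53, -0.1639, 0.1922]
ee_rot: [3.138, -0.001, 0.344]
ft_force: [-0.0, 0.5, -0.3]
grip_width: 0.0514
```

```bash
python3 - <<'E'
from h import *
rt()
a=snap("top","top8");b=snap("side","side8")
cv2.imwrite("pics/k8.png",cv2.resize(a[240:310,265:355,::-1],None,fx=8,fy=8,interpolation=cv2.INTER_CUBIC))
cv2.imwrite("pics/k8s.png",cv2.resize(b[130:330,150:410,::-1],None,fx=3,fy=3,interpolation=cv2.INTER_CUBIC))
E
```

```text
t 23.75 r 0.2260 th 0.143 z 0.1922 yawth -0.814 Frad -0.52 Ftan -0.18 Fz -0.34 Mz 0.01 w 0.0514
```

View pics/k8.png

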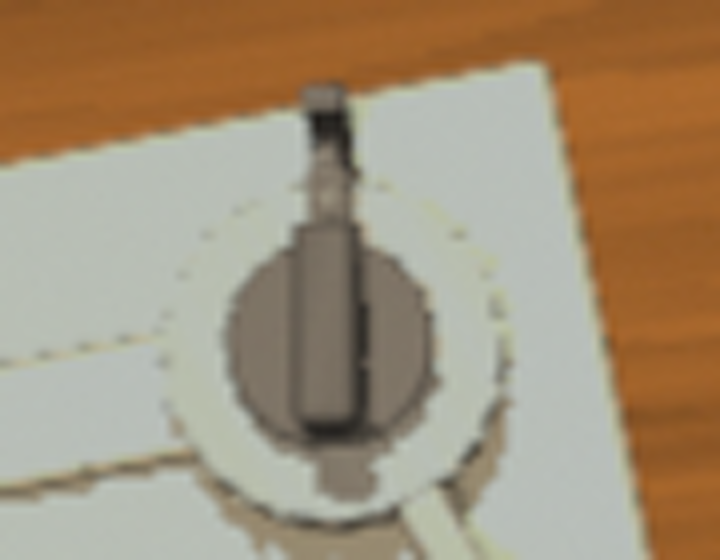

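View pics/k8s.png

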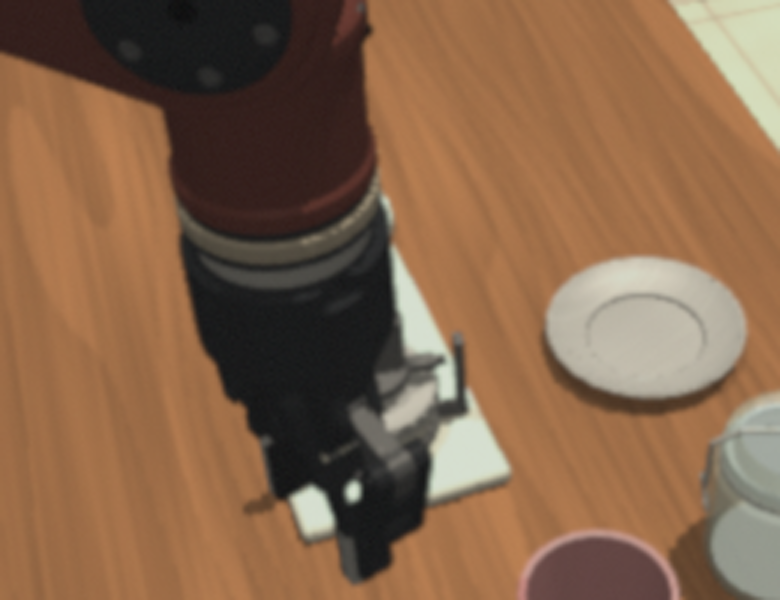

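```bash
python3 - <<'E'
from h import *
for c in ("top",):
    r=manip.spot_point(c,"ring_post");print(r[:1])
    if r:
        v=atz(c,r[0]["xy"],.063);d=v[:2]-AX;print(v,np.linalg.norm(d),(np.arctan2(d[1],d[0])-LEV))
rt();print(np.abs(manip.read_state()["dq"]).max())
print(manip.finish_job())
E
```

```text
[{'xy': [327.0, 316.5], 'p': 0.92}]
[0.52423094 0.02515209 0.063     ] 0.07181762774617524 -0.7455449007802668
t 23.90 r 0.2218 th 0.128 z 0.1912 yawth -0.812 Frad -0.62 Ftan 0.38 Fz 0.88 Mz 0.05 w 0.0511
0.02034297883796161
the job is handed in; nothing more can be done
None
```

I loosened the lock ring to about 0.67 rad, turned the knob clockwise 0.95 rad onto the tab, then tightened the ring until it nipped up. The job is handed in at about 24 s; it reported no verdict.

**Feel of the seat:** Turning slack, the post took about 11.4 N, with single readings scattered about ±1 N. The push began to rise near −0.5 rad. I stopped at −0.77 rad with 16.4 N held steady over ten readings, an estimated rise of 5.5–6.5 N (aim 5.5–6).

**Last checks:**
- **Pointer and tab:** after release, the top picture showed the pointer still facing the tab and the tab where it started.
- **Ring:** the ring was still at about −0.75 rad, so it had not sprung back.
- **Robot:** the gripper was open and clear at 19 cm height, with no contact force.
- **Other things:** the saucer looked unmoved. The jar, mug and caddy base were only partly in my last close-ups. I did not measure any of them again, but the arm stayed clear of them.

**Disagreements:**
- **Rise estimate:** the last moving reading suggested a rise of about 7 N, while the arm's flex suggested about 5 N. Set against the only slack pause I read (8.2 N), the held push would be a rise of 8.2 N. All of these are inside the 3.1–8.9 N snug range.
- **Grip width:** the gripper read about 10 mm on the 12 mm post and 13 mm on the 14 mm knob, so its width reading seems a little low.

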